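# Set a drone camera to its focusing distance on the rail

## Robot

A 7-joint arm with a two-finger parallel gripper is mounted at the origin on the work surface. World frame = base frame: x ahead of the robot, y to its left, z up, the work surface at z = 0. Lengths are in m, angles in rad, forces in N, time in s.
With the tool pointing down it reaches from about 0.425 to 0.95 m from the base axis. Payload 4.7 kg.
Tool frame: the origin (TCP) lies between the finger pads; the fingertips stand 25 mm ahead of it and the grasp point (between the pads) lies 6 mm ahead of it; z points along the fingers, y is the line along which they close (so a half turn about z gives the same grasp; the last joint's range is limited). The gripper opens to 85 mm and grips with 20 to 120 N. Pads are 22 mm wide; open, the fingers measure 114 mm over their backs; the gripper's body (76 mm by 85 mm) begins 54 mm behind the grasp point. The pads swing forward as they close: fully open they stand 13 mm farther back than shut.
Start: joints at [-1.235, 0.469, -0.049, 1.532, 0.024, 1.141, -0.082], TCP at [0.241, 0.631, 0.256] pointing down, gripper open.
Joint ranges: [-2.59, 2.59], [-0.33, 1.99], [-1.39, 1.29], [0.1, 2.45], [-1.04, 4.18], [0.21, 1.99], [-2.66, 2.66]. Speed limits (rad/s): [2.57, 2.57, 3.14, 3.14, 3.14, 3.14, 3.14].

## Interface

Orientations are given as a 3x3 rotation matrix whose columns are the frame's x, y, z axes.
In Python, from rig import * gives the robot as it stands. Calls block until the motion is done:
- movep(position, orientation): joint-space move of the TCP to a pose.
- move_l(position, attitude=None, feed=0.15, until_force=None): straight line of the TCP; attitude=None keeps the orientation; feed is the mean speed in m/s. With until_force (N) it stops when the force on the tool has changed by that much, and returns True; else False.
- move_joints(angles): joint-space move.
- command_gripper(opening, newtons=None): finger opening in m; newtons is the grip in N (None keeps the last); returns when the fingers have stopped.
- sleep(seconds).
- inverse_kinematics(position, orientation): joint angles nearest the present ones, or None.
- sense(): the state.
- camera(name): name is "scene" or "top" or "wrist"; returns (picture, depth): 400x640x3 uint8, red, green, blue; 400x640 float32, m along the optical axis (not along the pixel's ray), 0 where there is no reading.
- camera_params(name): a dict with "K" (3x3 intrinsics, pixels), "dist" ([k1, k2, p1, p2, k3] as OpenCV has them; the pictures are not rectified), "position" and "rotation" of the camera in the world; the wrist camera has in their place "tool_from_camera" (4x4, takes a point from camera to tool coordinates, whose origin is the TCP and whose axes are the flange's). Camera axes: x right, y down, z forward; pixel columns grow to the right and rows downward; lengths in m; the calibration is good to about 2 mm. A picture is of the moment at which its call begins: read the wrist's pose just before it. camera_params takes no time and is no camera call.
A pose or a line that the arm cannot do raises Unreachable and nothing moves.
- finish_job(): hands the job in; it is judged then, once.
The state is a dict: "time_s": time; "joint_pos": joint angles; "qd": joint speeds; "joint_efforts": joint torques, N m; "position": TCP position; "tcp_rot": TCP orientation; "wrist_force": force on the tool from outside, world axes, zero at the start; "ft_torque": the same for the moment, N m; "finger_gap": finger opening in m; "gripper_force": force on a finger pad.
Only numpy, scipy, OpenCV 4.12 (cv2) and the standard library are available. Lean on these libraries where they do the work, as an engineer would, in place of code of your own. Each camera call takes 0.05 s, during which the arm holds its last target. There are 200 camera calls.

## Task

Push the carriage with the little drone camera along the focusing rail until its nose sits against the stop that is clamped on the rail, in front of the test card. The carriage is held by a brake: press the ribbed pad in its middle well down with a fingertip first, keep it pressed while you push, and once the carriage is home let go so that the brake grips again. Do not force the carriage against its brake, touch the camera, shift the stop, or disturb the things lying around.

Things in the scene. Friction and masses are not known exactly. Their poses are not given: they have to be found in the camera images.
- jig: Focusing jig fixed on the bench: aluminium base plate 90 x 460 x 8 mm with a steel T rail along its y, 36 mm wide, top 26 mm above the bench, and at y = +222 mm an upright chequered test card, 90 mm wide, top 100 mm above the bench. Origin on the bench on the rail's centre line; x across the rail, y along it towards the card, z up. The carriage is pushed towards +y.
- carriage (a joint): Position of the black carriage on the rail in m, growing towards the card (jig +y); 0: pad centre at jig y = -120 mm. Carriage 54 mm wide, 120 mm long, deck 34 mm above the bench, with the pad and its two fences in the middle. It slides with about 2 N when the pad is pressed; with the pad up the brake holds against some 45 N.
- pad (a joint): How far the brake pad is pressed down, in m: about 0 when up (brake on), 0.006 at the bottom. It gives gradually: about 9 N takes it 2 mm down, where the brake is fully free, and about 10.5 N takes it to the bottom; it springs up when let go.
- pad_top (a point): Centre of the pad's top, 44 mm above the bench when up. Grey ribbed plate, 34 mm across the rail, 50 mm along it, open at both sides. Across the deck before and behind it stand two fences of the carriage, 54 mm clear between them, 8 mm thick, top 54 mm above the bench; a fingertip on the pad can push the front one. Axes as the jig's.
- nose (a point): Middle of the front face of the carriage's rubber nose, 85 mm ahead of the pad centre (jig +y), 28 mm above the bench. Axes as the jig's.
- stop_face (a point): Middle of the face of the stop that the nose meets, 28 mm above the bench. The stop is an aluminium block 54 mm wide, 24 mm thick along the rail, top 40 mm above the bench, engraved line on top, clamp screw at its side; its place on the rail varies, and it slips if pushed with more than about 45 N. Axes as the jig's.
- camera: Small black camera, 22 x 20 x 24 mm with a short lens, on a stiff tilt mount of the carriage 61 mm ahead of the pad centre, standing from 34 to 58 mm above the bench. Origin at the centre of its underside. Not to be touched.
- drone: Small quadcopter lying on the bench, 130 x 150 mm, 40 mm high; origin under its centre. A bystander.
- battery: Battery brick, 34 x 75 x 28 mm; origin under its centre. A bystander.
- flux: Small bottle, 24 mm in diameter, 55 mm high; origin under its centre. A bystander.
- spool: Solder spool standing on its end, 44 mm in diameter, 30 mm high; origin under its centre. A bystander.

How it is judged:
On the way, in this order (a step that is already met when the one before it is completed fails the run):
1. the pad is pressed at least 2.5 mm down while the carriage still stands within 10 mm of where it began (value of joint pad above 0.0025 m and distance of nose from where it was at the start of the episode below 0.01 m), for 0.1 s.
2. the carriage's nose comes to the stop (within 3 mm) with the pad still pressed (over 1 mm) (value of joint pad above 0.001 m and horizontal distance between nose and stop_face below 0.003 m), for 0.1 s.
At the end, for the whole second after the job is handed in: The carriage is at rest with its nose within 3 mm of the stop's face, the pad is up (less than 0.8 mm down) so that the brake grips, and the stop is within 3 mm of where it began (horizontal distance between nose and stop_face below 0.003 m and value of joint pad below 0.0008 m and distance of stop_face from where it was at the start of the episode below 0.003 m and velocity of joint carriage between -0.005 and 0.005 m/s); the robot touches nothing.
It fails at once if the carriage is forced along (over 30 mm/s) with its pad up (less than 0.5 mm down), more than 6 mm from the stop (value of joint pad below 0.0005 m and (velocity of joint carriage above 0.03 m/s or velocity of joint carriage below -0.03 m/s) and horizontal distance between nose and stop_face above 0.006 m).
It fails at once if the camera is touched (over 1 N) (contact force between camera and anything else above 1 N).
It fails at once if the stop is shifted by more than 3 mm (distance of stop_face from where it was at the start of the episode above 0.003 m).
It fails at once if a bystander is moved or lifted by more than 15 mm (distance of any of drone, battery, flux, spool from where it was at the start of the episode above 0.015 m).
It also fails if it takes over 42 s, if anything falls off the work surface, if the arm or the gripper's body presses on something with over 40 N, if the wrist force passes 120 N, or if a joint passes its speed limit or range.

## Working session

There is one attempt and no reset: what is moved stays moved. The work goes in short steps, each a Python script; the robot and the scene stay as the last script left them, time stands still between calls to the robot, and variables do not carry over. Pictures are saved under pics/ and viewed, at most 10 in all, crops included, and the job is handed in when it is done.

```bash
mkdir -p pics
python3 - <<'E'
from rig import *
import cv2, numpy as np
for n in ("scene","top"):
    p,d=camera(n); cv2.imwrite(f"pics/{n}.png",p[:,:,::-1]); np.savez(f"{n}.npz",p=p,d=d)
    q=camera_params(n); print(n,{k:np.round(v,3).tolist() for k,v in q.items()})
print(sense()["time_s"],sense()["position"],sense()["tcp_rot"])
E
```

```text
scene {'K': [[390.917, 0.0, 312.972], [0.0, 390.917, 198.36], [0.0, 0.0, 1.0]], 'dist': [0.015, 0.0, 0.0, 0.0, 0.0], 'position': [1.054, 0.334, 0.461], 'rotation': [[-0.554, 0.489, -0.673], [0.832, 0.31, -0.46], [-0.017, -0.815, -0.579]]}
top {'K': [[424.462, 0.0, 312.679], [0.0, 424.462, 187.823], [0.0, 0.0, 1.0]], 'dist': [-0.111, 0.0, 0.0, 0.0, 0.0], 'position': [0.499, -0.005, 0.773], 'rotation': [[-0.018, -0.996, 0.093], [-1.0, 0.016, -0.02], [0.018, -0.093, -0.995]]}
0.1 [0.24062534 0.63013162 0.25534114] [[-9.34208266e-01  3.56727575e-01 -5.94494399e-04]
 [ 3.56728067e-01  9.34206729e-01 -1.69496422e-03]
 [-4.92598072e-05 -1.79552242e-03 -9.99998387e-01]]
```

View pics/scene.png

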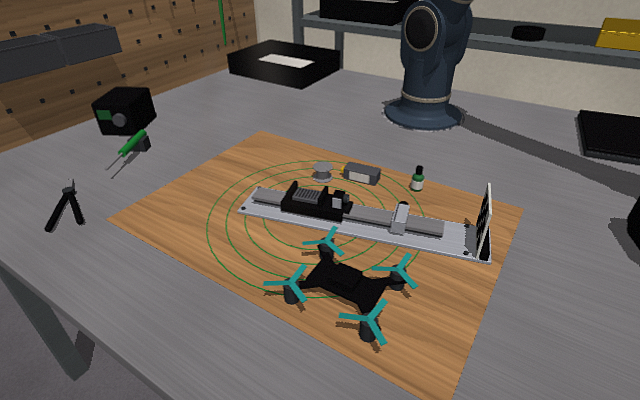

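View pics/top.png

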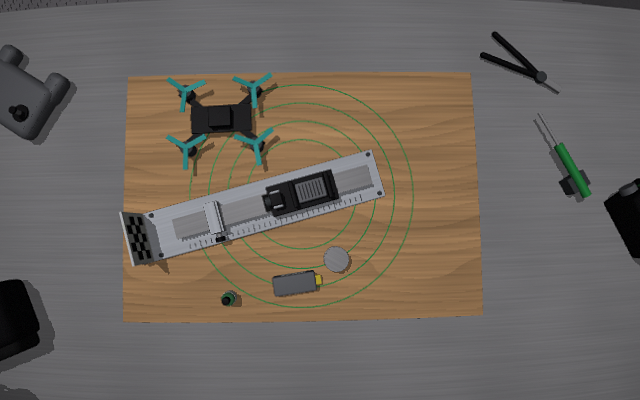

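The scene view shows the pad near (307,196), stop near (400,215) and the card on the right. In the top view the pad is at (312,188), the camera at (274,201), the stop at (213,218), and the card at (138,238). The drone is above the jig in the image, with spool, battery and flux below it.

```bash
cat > h.py <<'E'
import numpy as np, cv2
from rig import *
def ray(px,K,dist,pos,R,z):
    u=cv2.undistortPoints(np.array(px,float).reshape(-1,1,2),K,np.array(dist))[:,0]
    d=np.c_[u,np.ones(len(u))]@np.array(R).T
    pos=np.array(pos); return pos+d*((z-pos[2])/d[:,2])[:,None]
def top(px,z):
    q=camera_params("top"); return ray(px,q["K"],q["dist"],q["position"],q["rotation"],z)
E
python3 - <<'E'
from h import *
p=np.load("top.npz")["p"]
c=p[140:275,110:395]; cv2.imwrite("pics/crop.png",cv2.resize(c,None,fx=2.8,fy=2.8,interpolation=cv2.INTER_CUBIC)[:,:,::-1])
hsv=cv2.cvtColor(p,cv2.COLOR_RGB2HSV)
m=((hsv[:,:,1]<50)&(hsv[:,:,2]>90)).astype(np.uint8); m[:,:128]=0;m[:135]=0;m[275:]=0;m[:,400:]=0
m[245:,200:]=0
m=cv2.morphologyEx(m,cv2.MORPH_CLOSE,np.ones((25,25)))
cs,_=cv2.findContours(m,0,1);cn=max(cs,key=cv2.contourArea);r=cv2.minAreaRect(cn);b=cv2.boxPoints(r)
print(b); print(top(b,.008));
E
```

```text
[[106.29497 175.70895]
 [359.13678 104.14997]
 [385.15192 196.07022]
 [132.31012 267.6292 ]]
[[ 0.59872583  0.36161316  0.008     ]
 [ 0.72471843 -0.10894989  0.008     ]
 [ 0.55277837 -0.15129524  0.008     ]
 [ 0.43028484  0.3092348   0.008     ]]
```

View pics/crop.png

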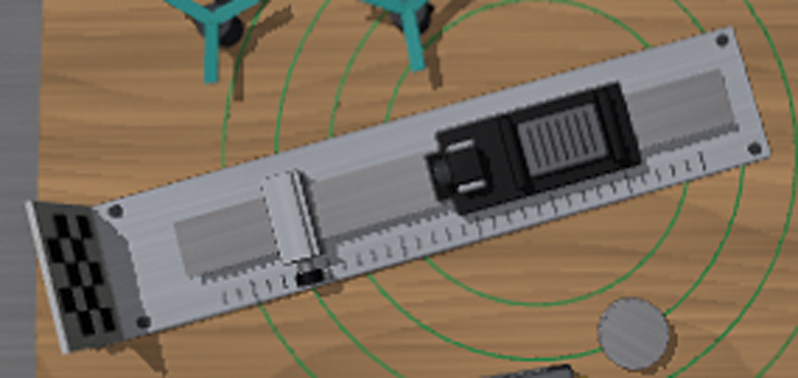

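Run:
```python
from h import *
f=lambda l:np.array(l,float)/2.8+[110,140]-0.3
s=top(f([(722,41),(755,149),(116,211),(143,322)]),.009); 
r=(s[0]+s[1])/2; l=(s[2]+s[3])/2
y=(l-r)[:2]; print("screw span",np.linalg.norm(y)); y/=np.linalg.norm(y); x=np.array([y[1],-y[0]])
e=top(f([(733,27),(770,157)]),.008)[:,:2].mean(0); o=e+.23*y
print("y",y,"origin",o, "screwmid",((l+r)/2)[:2])
J=lambda P:np.c_[(P[:,:2]-o)@x,(P[:,:2]-o)@y]
pad=top(f([(515,122),(594,103),(608,158),(528,178)]),.044); print("pad",pad.mean(0),J(pad))
print("stop",J(top(f([(298,170),(320,258),(262,180),(282,262)]),.040)))
print("cam",J(top(f([(450,144),(480,144)]),.058)))
print("card",J(top(f([(28,204),(66,352)]),.1)))
```

```text
screw span 0.4098115466272543
y [-0.25615322  0.96663619] origin [0.53732937 0.0825722 ] screwmid [0.54171738 0.06708889]
pad [ 0.56334294 -0.01468799  0.044     ] [[ 0.01880844 -0.07630083]
 [ 0.01691877 -0.12642134]
 [-0.01817355 -0.12533151]
 [-0.01662506 -0.07466103]]
stop [[ 0.0270366   0.06102203]
 [-0.02905855  0.06180884]
 [ 0.02712667  0.08423615]
 [-0.02510418  0.08512657]]
cam [[ 0.01511346 -0.03493571]
 [ 0.01019198 -0.0523548 ]]
card [[ 0.04353126  0.20650716]
 [-0.04413799  0.20547638]]
```

The zoomed top view shows the pad at crop (515–608, 103–178), the stop's face along (298,170)–(320,258), and a clear run of about 77 mm. Next I hover and check with the wrist camera.

```bash
cat >> h.py <<'E'
Y=np.array([-.25615,.96664,0]); X=np.array([Y[1],-Y[0],0]); R=np.c_[Y,X,[0,0,-1.]]
PAD=np.array([.5633,-.0147,0])
E
python3 - <<'E'
from h import *
command_gripper(0.0,40)
movep(PAD+.003*Y+[0,0,.2],R)
s=sense(); p,d=camera("wrist"); q=camera_params("wrist")
np.savez("w.npz",p=p,d=d,pos=s["position"],R=s["tcp_rot"],T=q["tool_from_camera"],K=q["K"],dist=q["dist"])
cv2.imwrite("pics/w1.png",p[:,:,::-1]); print(s["time_s"],s["position"],s["finger_gap"],s["wrist_force"]);print(np.round(s["tcp_rot"],3));print(np.round(q["tool_from_camera"],3))
E
```

```text
3.4167 [ 0.56274902 -0.01040106  0.19993633] -1.1416650279176213e-05 [ 0.22907894  0.84030539 -0.42836049]
[[-0.258  0.966  0.   ]
 [ 0.966  0.258  0.   ]
 [ 0.     0.    -1.   ]]
[[-0.001 -0.96  -0.28   0.071]
 [ 1.    -0.001 -0.     0.001]
 [-0.    -0.28   0.96  -0.118]
 [ 0.     0.     0.     1.   ]]
```

View pics/w1.png

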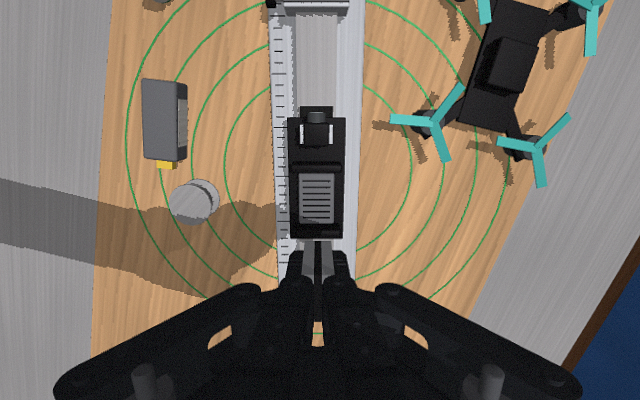

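The wrist view shows the pad at (300–334, 173–223), the carriage camera above it at (316,128), and the stop at the top edge near row 10. The fingers are aligned with the rail.

Run:
```python
from h import *
w=np.load("w.npz"); T=w["T"]; pos=w["pos"]+w["R"]@T[:3,3]; R_=w["R"]@T[:3,:3]
f=lambda px,z:ray(px,w["K"],w["dist"],pos,R_,z)
P=f([(300,173),(334,172),(334,223),(300,224)],.044); print(P.mean(0)); D=P-PAD; print(np.c_[D@X,D@Y])
D=f([(273,12),(349,12)],.04)-PAD; print(np.c_[D@X,D@Y])
print(w["d"][198,317],w["d"][198,290:345:6])
# rail direction: carriage centreline
D=f([(316,110),(316,235)],.034)-PAD; print(np.c_[D@X,D@Y])
```

```text
[ 0.56497722 -0.01533763  0.044     ]
[[-0.014289    0.02353428]
 [ 0.01714484  0.02451985]
 [ 0.01799877 -0.02557688]
 [-0.01502284 -0.02666118]]
[[-0.03494881  0.15724548]
 [ 0.02759457  0.15730271]]
0.28342873 [0.293508   0.2933001  0.28321308 0.2848359  0.2849927  0.28391272
 0.28358307 0.2827598  0.29499072 0.322126  ]
[[ 0.0004482   0.07960054]
 [ 0.00048576 -0.04227883]]
```

Run:
```python
from h import *
B=PAD+.001*X+.004*Y
pr=lambda t:(lambda s:print(t,round(s["time_s"],2),np.round(s["position"],4),"J",np.round([(s["position"]-PAD)@X,(s["position"]-PAD)@Y],4),"F",np.round(s["wrist_force"],1)))(sense())
move_l(B+[0,0,.085],R,feed=.12); pr("above")
print(move_l(B+[0,0,.060],feed=.012,until_force=3)); pr("contact")
z=sense()["position"][2]
print(move_l(B+[0,0,z-.004],feed=.012,until_force=18)); pr("pressed"); sleep(.3); pr("hold")
```

```text
above 4.58 [ 0.5638 -0.0107  0.0857] J [0.0016 0.0038] F [-0.3 -0.2  0.6]
True
contact 5.92 [ 0.5633 -0.0105  0.0681] J [0.001 0.004] F [-0.9  0.3  5.4]
False
pressed 6.36 [ 0.5634 -0.0106  0.065 ] J [0.0012 0.004 ] F [-2.5  0.4  9.4]
hold 6.66 [ 0.5634 -0.0106  0.0651] J [0.0011 0.004 ] F [-2.2 -0.2  8.9]
```

Run:
```python
from h import *
B=PAD+.001*X+.004*Y
pr=lambda t:(lambda s:print(t,round(s["time_s"],2),np.round(s["position"],4),"J",np.round([(s["position"]-PAD)@X,(s["position"]-PAD)@Y],4),"F",np.round([s["wrist_force"]@X,s["wrist_force"]@Y,s["wrist_force"][2]],1)))(sense())
z=.0641-.0006
print(move_l(B+[0,0,z-.0008],feed=.008,until_force=5)); pr("deeper"); sleep(.3); pr("hold")
c=B+[0,0,z-.0008]
for k in (.02,.04):
    print(move_l(c+k*Y,feed=.03,until_force=12)); pr(k)
p,d=camera("wrist"); cv2.imwrite("pics/w2.png",p[:,:,::-1])
```

```text
False
deeper 6.97 [ 0.5634 -0.0105  0.0637] J [0.0012 0.004 ] F [-2.1  1.6  8.7]
hold 7.28 [ 0.5634 -0.0106  0.0638] J [0.0012 0.004 ] F [-3.   1.3  9.2]
False
0.02 8.09 [0.5584 0.0081 0.0639] J [0.0011 0.0233] F [-3.1 -0.5 10.7]
False
0.04 8.91 [0.5533 0.0275 0.0638] J [0.0011 0.0433] F [-3.2 -0.3 10.4]
```

View pics/w2.png

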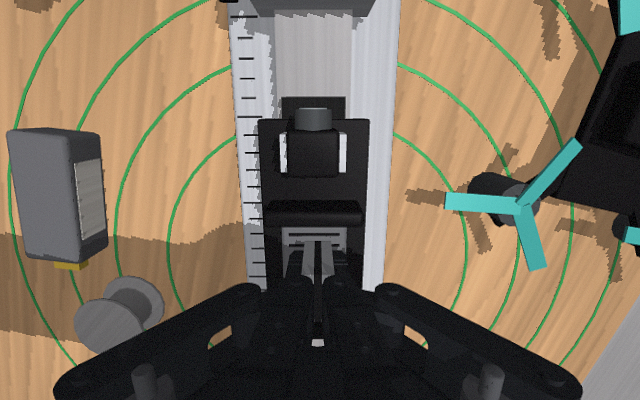

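The carriage is following. The fence is at row 212 and the tip at (318,245), the nose at (313,97), and the stop at the top around row 10. Now pushing on until the force rises.

Run:
```python
from h import *
pr=lambda t:(lambda s:print(t,round(s["time_s"],2),"J",np.round([(s["position"]-PAD)@X,(s["position"]-PAD)@Y],4),s["position"][2].round(4),"F",np.round([s["wrist_force"]@X,s["wrist_force"]@Y,s["wrist_force"][2]],1)))(sense())
c=PAD+.001*X+[0,0,.0627]
print(move_l(c+.064*Y,feed=.03,until_force=10)); pr(1)
print(move_l(c+.110*Y,feed=.02,until_force=9)); pr(2); sleep(.3); pr(3)
p,d=camera("wrist"); cv2.imwrite("pics/w3.png",p[:,:,::-1])
```

```text
False
1 9.78 J [0.0011 0.0634] 0.0638 F [-3.  -0.8 10.2]
True
2 11.32 J [0.0026 0.0927] 0.0649 F [-1. -1. 10.]
3 11.62 J [0.0026 0.0927] 0.0651 F [-1.6 -0.6  9.3]
```

View pics/w3.png

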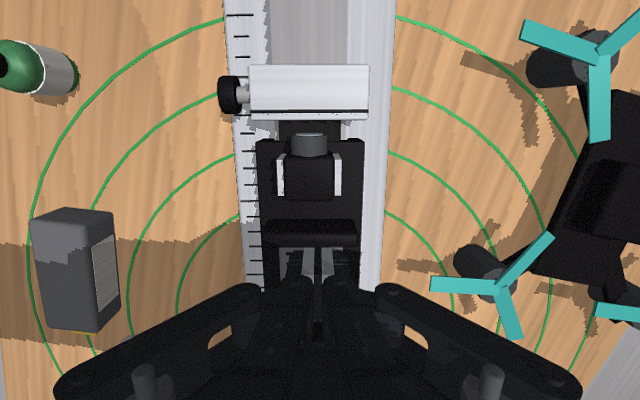

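The nose (row ~120–138) appears to be at or very close to the stop (face rows 108–120). I'll enlarge that part and compute the carriage's place.

Run:
```python
from h import *
p=cv2.imread("pics/w3.png"); cv2.imwrite("pics/w3c.png",cv2.resize(p[50:290,220:400],None,fx=2.5*1,fy=2.5,interpolation=cv2.INTER_CUBIC))
s=sense(); T=np.array(camera_params("wrist")["tool_from_camera"]);q=camera_params("wrist")
pos=s["position"]+s["tcp_rot"]@T[:3,3]; R_=s["tcp_rot"]@T[:3,:3]
g=lambda r,z:((ray([(312,r)],q["K"],q["dist"],pos,R_,z)-PAD)@Y)[0].round(4)
print("deck front",g(140,.034),"(local .060?) fence front top",g(219,.054),"-.035; stop top near edge",g(112,.04),g(118,.04),"far",g(65,.04),"nose row120 z.034",g(121,.034))
g2,_=camera("top"); c=g2[140:275,110:395]; cv2.imwrite("pics/top2.png",cv2.resize(c,None,fx=2.8,fy=2.8,interpolation=cv2.INTER_CUBIC)[:,:,::-1])
```

```text
deck front 0.1516 (local .060?) fence front top 0.118 -.035; stop top near edge 0.1647 0.1621 far 0.1846 nose row120 z.034 0.1606
```

View pics/w3c.png

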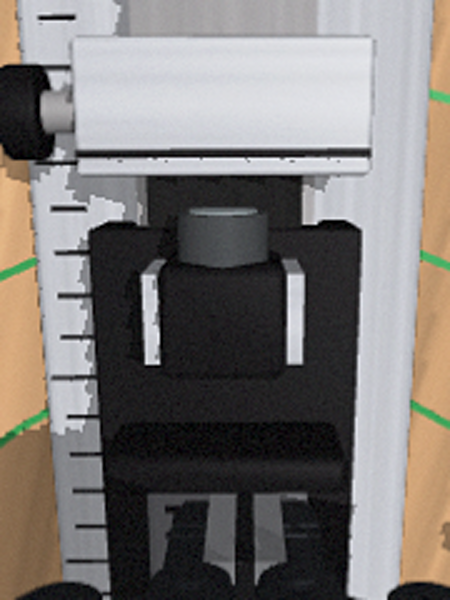

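The enlargement, taken almost straight above the face, shows no gap between nose and stop. The tip is not yet on the fence though, so I push gently on to confirm.

Run:
```python
from h import *
pr=lambda t:(lambda s:print(t,round(s["time_s"],2),"J",np.round([(s["position"]-PAD)@X,(s["position"]-PAD)@Y],4),s["position"][2].round(4),"F",np.round([s["wrist_force"]@X,s["wrist_force"]@Y,s["wrist_force"][2]],1)))(sense())
c=PAD+.001*X+[0,0,.0629]
for k in np.arange(.095,.112,.002):
    h=move_l(c+k*Y,feed=.015,until_force=10); pr((k.round(3),h))
    if h or sense()["wrist_force"]@Y<-12: break
sleep(.3); pr("end")
p,d=camera("wrist"); cv2.imwrite("pics/w4.png",cv2.resize(p[50:290,220:400],None,fx=2.5,fy=2.5,interpolation=cv2.INTER_CUBIC)[:,:,::-1])
```

```text
(np.float64(0.095), False) 12.02 J [0.0025 0.0929] 0.0644 F [-0.8 -3.5  9.3]
(np.float64(0.097), False) 12.3 J [0.0025 0.0931] 0.0645 F [-1.  -6.9  8.1]
(np.float64(0.099), False) 12.58 J [0.0024 0.0932] 0.0645 F [ -0.9 -10.    8. ]
(np.float64(0.101), False) 12.87 J [0.0024 0.0933] 0.0645 F [ -0.6 -13.8   6.8]
end 13.17 J [0.0024 0.0933] 0.0646 F [  0.2 -14.1   6.3]
```

View pics/w4.png

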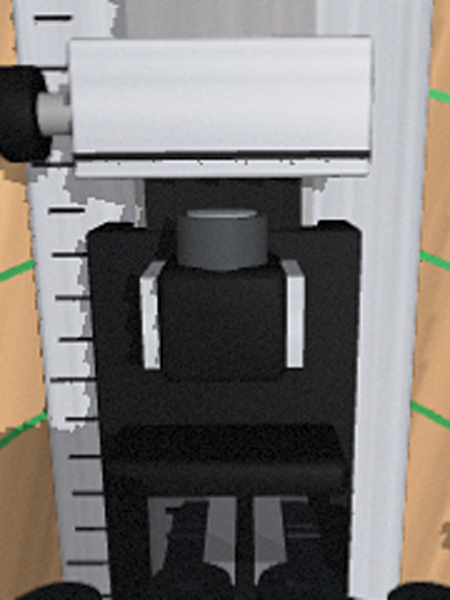

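Pushing meets a firm block at 14 N, with the pad about 4 mm down and the nose against the stop in the image. So it is home. I relieve the push and lift straight up.

Run:
```python
from h import *
c=PAD+.0024*X
move_l(c+.0955*Y+[0,0,.0632],feed=.015); s=sense(); print(s["wrist_force"]@Y,s["wrist_force"][2])
move_l(c+.095*Y+[0,0,.085],feed=.03)
move_l(c+.085*Y+[0,0,.2],feed=.12); sleep(.3)
s=sense(); print(s["time_s"],s["position"],s["wrist_force"])
T=np.array(camera_params("wrist")["tool_from_camera"]);q=camera_params("wrist")
p,d=camera("wrist"); cv2.imwrite("pics/w5.png",cv2.resize(p[60:260,220:420],None,fx=3,fy=3,interpolation=cv2.INTER_CUBIC)[:,:,::-1])
```

```text
-3.429683504105713 9.804610888311082
16.025 [0.54367199 0.06803533 0.19955827] [-0.28103272 -0.38512362  0.33144171]
```

View pics/w5.png

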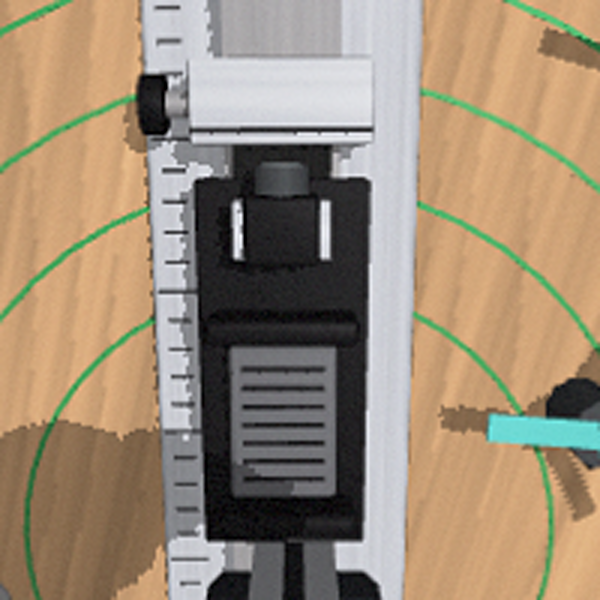

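The nose meets the stop at crop row ~143 with no gap. The pad is free at (283,420), and the arm is clear.

```bash
python3 -c "
from rig import *
print(finish_job())"
```

```text
the job is handed in; nothing more can be done
None
```

I pushed the carriage to the stop with the brake pad held down, then released it and lifted the arm clear. The last picture shows the nose against the stop with no visible gap. The job is handed in at about 16 s of the 42 s allowed; no verdict came back.

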